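# Lock the blow nozzle into the patio air coupling

### The arm

A 6-joint arm with a two-finger parallel gripper is mounted at the origin on the work surface. World frame = base frame: x ahead of the robot, y to its left, z up, the work surface at z = 0. Lengths are in m, angles in degrees, forces in N, time in s.
With the tool pointing down it reaches from about 0.35 to 0.875 m from the base axis. Payload 4.2 kg.
Tool frame: the origin (TCP) lies midway between the tips of the shut fingers; the grasp point (between the pads) lies 19 mm behind it; z points along the fingers, y is the line along which they close (so a half turn about z gives the same grasp; the last joint's range is limited). The gripper opens to 87 mm and grips with 3 to 60 N. Pads are 19 mm wide; open, the fingers measure 117 mm over their backs; the gripper's body (75 mm by 190 mm) begins 51 mm behind the grasp point.
Start: joints at [-49.985, 22.042, 0.453, 0, -68.411, -14.817], TCP at [0.266, -0.565, 0.201] pointing down, gripper open.
Joint ranges: [-179.83, 179.83], [-69.29, 118.12], [-61.27, 80.66], [-181.25, 117.63], [-171.15, -9.14], [-177.46, 177.46]. Speed limits (degrees/s): [159.86, 159.86, 180, 180, 180, 180].

### API

Orientations are given as [roll, pitch, yaw] about the fixed x, y, z axes, in that order (R = Rz(yaw) Ry(pitch) Rx(roll)).
In Python, from workcell import env gives the robot as it stands. The module is installed in compiled form; this text tells all that it offers. Calls block until the motion is done:
- env.goto(position, orientation): joint-space move of the TCP to a pose.
- env.move_straight(position, rotation=None, rate=0.15, force_limit=None): straight line of the TCP; rotation=None keeps the orientation; rate is the mean speed in m/s. With force_limit (N) it stops when the force on the tool has changed by that much, and returns True; else False.
- env.set_joints(angles): joint-space move.
- env.gripper_to(opening, grasp_force=None): opening from 0.0 (shut) to 1.0 (fully open); grasp_force is the grip in N (None keeps the last); returns when the fingers have stopped.
- env.dwell(seconds).
- env.inverse_kinematics(position, orientation): joint angles nearest the present ones, or None.
- env.read_state(): the state.
- env.grab_frame(name): name is "scene" or "top" or "wrist"; returns a dict with "image" (480x640x3 uint8, blue, green, red), "fx", "fy", "cx", "cy" (pixels), "position" and "orientation" of the camera in the world. Camera axes: x right, y up, looking along -z (the intrinsics and any distortion apply to the point x, -y, -z); pixel columns grow to the right and rows downward; lengths in m; the calibration is good to about 2 mm. The wrist camera is an equidistant fisheye: a pixel r from the principal point sees the ray r / f radians off the axis. A picture is of the moment at which its call begins. There is no depth.
A pose or a line that the arm cannot do raises env.Unreachable and nothing moves.
- env.close_job(): hands the job in; it is judged then, once.
Trained networks look in a picture, given as the dict that the camera call returned (one of the last four; its "shot" number tells which), for a name from the list of things; names that differ only in an ending like _2 or _b are one class to them, and where a whole thing is asked for, a point or a joint stands for the part that bears it (a point fixed in the world has none). Each returns a list of dicts, best first, with "score" (0 to 1); they miss things now and then, are a little off and sometimes report something else, mostly with a low value. They report only what shows in the picture. A call takes as long as a camera call. They do not tell look-alikes from the thing itself.
- env.search_frame(picture, thing): "xyz" ([x, y, z] in m, in world coordinates, good to about 4 mm: the middle of the surface that is visible of it).
- env.trace(picture, thing): "mask" (480x640 bool, what is visible of it).
The state is a dict: "clock": time; "joint_positions": joint angles; "qvel": joint speeds; "joint_torque": joint torques, N m; "position": TCP position; "tool_rot": TCP orientation; "force": force on the tool from outside, world axes, zero at the start; "wrist_torque": the same for the moment, N m; "opening": opening from 0.0 (shut) to 1.0 (fully open); "finger_force": force on a finger pad.
Only numpy, scipy, OpenCV 4.12 (cv2) and the standard library are available. Lean on these libraries where they do the work, as an engineer would, in place of code of your own. Each camera call takes 0.05 s, during which the arm holds its last target. There are 200 camera calls.

### The job

Fit the brass blow nozzle to the spring-sleeve air coupling on the post, ready for blowing the dust off shoes: pull the sleeve fully down, turn it clockwise until it stays hooked down by itself, and push the nozzle's plug in by feel until it is fully home, never pressing the nozzle onto the coupling with more than 25 N. Then unhook the sleeve so that it springs all the way up and locks the upright nozzle, and leave all the other things where they are.

Things in the scene. Friction and masses are not known exactly. Their poses are not given: they have to be found in the camera images.
- air_post: Heavy fixed post: square dark steel foot 100 x 100 mm, 12 mm thick, 26 mm upright pipe, air coupling on top, all on one vertical axis. Origin: centre of the foot's underside, z up, x and y square to the foot's sides. The coupling is screwed out on its pipe by an unmeasured h, 0 to 13 mm, new each time: coupling heights given here are above the origin at h = 0 and all rise by h; find h by touch.
- mouth (a point): Point on the post's axis 110.5 mm above its underside: lowest (h = 0) mouth of the brass coupling tube, outside 29, bore 22 mm. Round it a square steel sleeve, 40 x 40 mm outside, faces square to the foot's sides when up, 43 mm tall: rims at 114.5 and 71.5 mm when up, 10.5 mm lower when hooked. Two jaws in the bore stop a plug 15 mm too high while the sleeve is up; hooked, they are wide open.
- seat (a point): Point on the post's axis 88.5 mm above its underside: lowest (h = 0) bore floor. A valve stem stands 5 mm above the floor: it yields at a steady 7 N or so and stays down, then the plug's flat end meets the hard floor: fully home (nozzle origin at 88.5 mm + h). Only within about 1 mm of home can the jaws close on its groove and let the sleeve rise.
- sleeve (a joint): Slide of the sleeve on the coupling, m: 0 = fully up (locked), 0.013 = pulled fully down against the stop; 0.0105 when hooked. The spring pushes it up with about 3.5 N at the top and 6.5 N at the bottom. It can be turned only when pulled down beyond 0.0105 (J-shaped slots on two studs).
- sleeve_turn (a joint): Turn of the sleeve about the vertical axis, rad: 0 = as it stands when up, 0.6 = turned fully clockwise seen from above (stop). Pulled down and turned beyond about 0.35 it stays hooked down when let go; turned back to 0 it is free to spring up. Turning needs about 0.05 N m.
- nozzle: Loose brass nozzle, about 140 g, 55 mm tall, upright in any one of the caddy's holes. Origin: centre of the plug's flat lower end, z up. Above it: plug 20 mm in diameter up to 32 mm, the end chamfered to 16 mm, a 13 mm wide groove at 8.6 to 16.6 mm; square head 26 x 26 mm at 32 to 50 mm, faces square to its x and y; cone 16 mm wide to 55 mm. Its x is square to the row of holes (within 0.04 rad).
- caddy: Fixed dark wooden block 70 x 190 mm, 26 mm tall, with three 22 mm holes in a row along its y axis at -60, 0 and +60 mm, each 22 mm deep (hole floor 4 mm above the table). Origin: centre of its underside. Holds the nozzle and the two other tips.
- jet: Bystander: steel tip with a plain 20 mm plug and a thin upright tube 8 mm wide, 85 mm tall in all, loose in another hole of the caddy. Origin at its lower end. Leave alone.
- dabber: Bystander: wooden dabber with a round 40 mm head, 60 mm tall, loose in another hole of the caddy. Origin at its lower end. Leave alone.
- polish_tin: Bystander: closed flat tin, 79 mm diameter, 24 mm tall, loose beyond the task's things. Origin: centre of underside.
- bristle_brush: Bystander: wooden hard bristle brush 160 x 55 x 44 mm, lying bristles down. Origin: centre of underside, x along it.
- shoe_horn: Bystander: flat plastic shoe horn, about 215 x 40 mm, 8 mm tall, lying near the robot. Origin: underside, near the middle, x along it.
- shoe_tree: Bystander: wooden shoe tree about 255 mm long, 70 mm tall, lying behind the post. Origin: underside, near the middle, x along it towards the toe.
Not all that is in view belongs to the job. Of the things shaped like the air_post, the steel one is meant. Of the things that look like the nozzle, take the one that is farthest to the robot's right at the start.

How it is judged:
By the outcome, as a careful person would: the job done as asked, in the order asked, and still so for the second after the job is handed in, with the robot touching nothing.
It also fails if it takes over 64 s, if anything falls off the work surface, if the arm or the gripper's body presses on something with over 40 N, if the wrist force passes 120 N, or if a joint passes its speed limit or range.

## Working session

There is one attempt and no reset: what is moved stays moved. The work goes in short steps, each a Python script; the robot and the scene stay as the last script left them, time stands still between calls to the robot, and variables do not carry over. Pictures are saved under pics/ and viewed, at most 10 in all, crops included, and the job is handed in when it is done.

```bash
mkdir -p pics; python3 - <<'E'
from workcell import env
import cv2,numpy as np
s=env.read_state(); print({k:np.round(v,3) for k,v in s.items()})
for n in ["scene","top"]:
    p=env.grab_frame(n); cv2.imwrite(f"pics/{n}0.png",p["image"]); print(n,p["fx"],p["fy"],p["cx"],p["cy"],p["position"],p["orientation"],[k for k in p])
    for t in ["air_post","mouth","sleeve","nozzle","caddy","jet","dabber","polish_tin","shoe_tree","bristle_brush"]:
        print(t,[(np.round(d["xyz"],3).tolist(),round(d["score"],2)) for d in env.search_frame(p,t)][:4])
print(env.read_state()["clock"])
E
```

```text
{'clock': np.float64(0.0), 'joint_positions': array([-4.9983e+01,  2.2091e+01,  3.8200e-01, -3.0000e-02, -6.8412e+01,
       -1.4816e+01]), 'qvel': array([-0.014,  0.006, -0.045, -0.037,  0.006,  0.045]), 'joint_torque': array([-1.0000e-03, -3.9067e+01,  1.8740e+01,  4.2200e+00,  1.1000e-02,
       -0.0000e+00]), 'position': array([ 0.266, -0.565,  0.2  ]), 'tool_rot': array([ 1.79876e+02, -4.00000e-03, -1.54810e+02]), 'force': array([ 0.682,  0.176, -0.018]), 'wrist_torque': array([-0.029,  0.019,  0.017]), 'finger_force': np.float64(0.0), 'opening': np.float64(0.998)}
scene 434.45739559697887 434.45739559697887 321.25787242989594 235.9697190683277 [1.03221659 0.06336832 0.71606242] [3.61960731e+01 2.35836971e-03 1.04906985e+02] ['image', 'fx', 'fy', 'cx', 'cy', 'position', 'orientation', 'shot']
air_post [([0.541, -0.385, 0.014], 0.87), ([0.548, -0.157, 0.014], 0.68)]
mouth [([0.41, -0.258, 0.015], 0.86), ([0.553, -0.15, 0.013], 0.71), ([0.565, -0.152, 0.108], 0.48)]
sleeve [([0.541, -0.388, 0.109], 0.95), ([0.412, -0.262, 0.108], 0.83), ([0.568, -0.152, 0.105], 0.82)]
nozzle [([0.
[... 645 characters left out ...]
396, -0.254, 0.012], 0.68), ([0.528, -0.158, 0.011], 0.67)]
mouth [([0.528, -0.154, 0.013], 0.78), ([0.392, -0.261, 0.01], 0.74), ([0.525, -0.39, 0.014], 0.56)]
sleeve [([0.398, -0.253, 0.122], 0.92), ([0.534, -0.16, 0.118], 0.78), ([0.528, -0.39, 0.119], 0.7), ([0.722, 0.272, 0.045], 0.61)]
nozzle [([0.514, 0.116, 0.052], 0.72), ([0.38, 0.185, 0.046], 0.5)]
caddy [([0.519, 0.169, 0.026], 0.73), ([0.512, 0.116, 0.052], 0.16)]
jet [([0.528, 0.232, 0.041], 0.46)]
dabber [([0.522, 0.176, 0.056], 0.89), ([0.721, 0.273, 0.044], 0.66)]
polish_tin [([0.734, 0.05, 0.021], 0.74)]
shoe_tree [([0.732, -0.231, 0.055], 0.75), ([0.517, 0.116, 0.052], 0.51)]
bristle_brush [([0.718, 0.276, 0.044], 0.8)]
1.1
```

View pics/scene0.png

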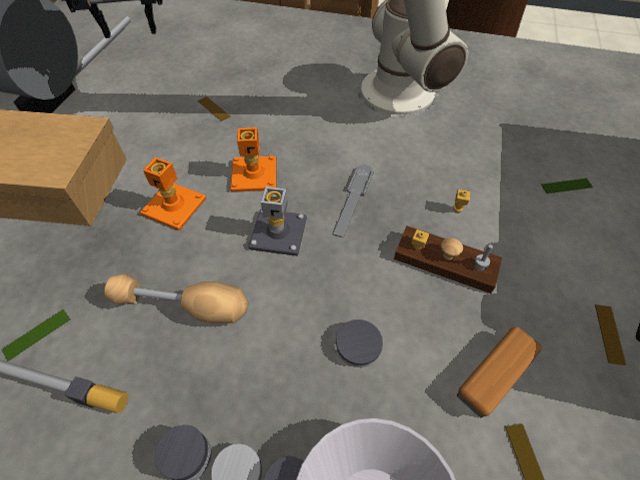

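View pics/top0.png

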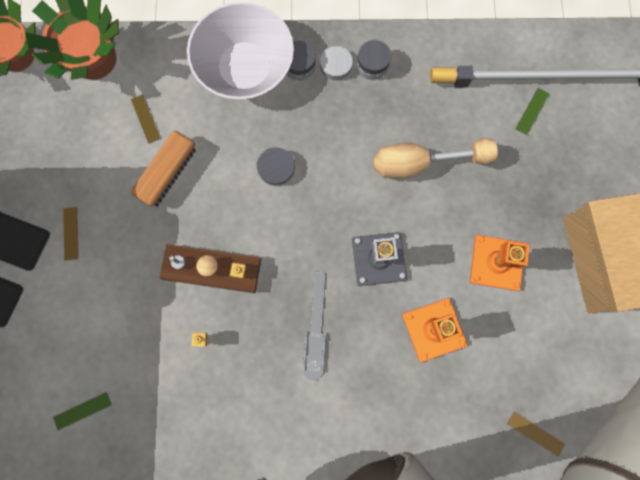

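```bash
cat >h.py <<'E'
from workcell import env
import cv2,numpy as np
from scipy.spatial.transform import Rotation as Ro
def ray(p,uv,fish):
    x=(uv[0]-p["cx"])/p["fx"]; y=(uv[1]-p["cy"])/p["fy"]
    if fish:
        r=np.hypot(x,y)+1e-12; d=np.array([np.sin(r)*x/r,-np.sin(r)*y/r,-np.cos(r)])
    else: d=np.array([x,-y,-1.])
    return np.array(p["position"]),Ro.from_euler("xyz",p["orientation"],degrees=True).apply(d/np.linalg.norm(d))
def tri(rays):
    A=np.zeros((3,3));b=np.zeros(3)
    for o,d in rays:
        M=np.eye(3)-np.outer(d,d);A+=M;b+=M@o
    X=np.linalg.solve(A,b); return X,[np.linalg.norm(np.cross(X-o,d)) for o,d in rays]
def atz(r,z): return r[0]+r[1]*(z-r[0][2])/r[1][2]
def proj(p,X,fish):
    c=Ro.from_euler("xyz",p["orientation"],degrees=True).inv().apply(np.array(X)-p["position"])
    x,y,z=c[0],-c[1],-c[2]
    if fish:
        r=np.hypot(x,y); t=np.arctan2(r,z); x,y=x/r*t,y/r*t
    else: x,y=x/z,y/z
    return p["cx"]+p["fx"]*x,p["cy"]+p["fy"]*y
E
python3 - <<'E'
from h import *
S=dict(fx=434.457,fy=434.457,cx=321.258,cy=235.970,position=[1.03221659,0.06336832,0.71606242],orientation=[36.1960731,.0023583,104.906985])
T=dict(fx=545.845,fy=545.845,cx=317.371,cy=240.091,position=[0.36349234,-0.03365933,1.09605081],orientation=[11.2911812,.0113945,-90.5311045])
for n,a,b in [("mouth",(274,192),(386,250)),("nozzle top",(421,237),(238,269)),("caddy R end",(406,229),(260,258))]:
    print(n,tri([ray(S,a,0),ray(T,b,0)]))
for c in [(352,236),(401,234),(406,282),(358,286)]: print(atz(ray(T,c,0),.012))
for c in [(166,245),(261,257),(258,293),(161,280)]: print(atz(ray(T,c,0),.026))
# look with wrist over post
env.goto([0.535,-0.157,0.26],[180,0,-90]); 
for i,(x,y,yaw) in enumerate([(0.535,-0.157,-90)]):
    p=env.grab_frame("wrist"); cv2.imwrite("pics/w0.png",p["image"]); print({k:v for k,v in p.items() if k!="image"})
s=env.read_state();print(s["clock"],s["position"],s["tool_rot"],s["joint_positions"],s["force"])
E
```

```text
mouth (array([ 0.53822176, -0.15859946,  0.12213518]), [np.float64(0.0009246008271104454), np.float64(0.0009246008271103403)])
nozzle top (array([0.51645318, 0.11980301, 0.05169703]), [np.float64(0.0014142498809146555), np.float64(0.001414249880914688)])
caddy R end (array([0.53176238, 0.08121416, 0.08438606]), [np.float64(0.008477354610349501), np.float64(0.0084773546103495)])
[ 0.58773326 -0.10576037  0.012     ]
[ 0.59095228 -0.20529814  0.012     ]
[ 0.49304437 -0.21142826  0.012     ]
[ 0.48593404 -0.11550408  0.012     ]
[0.56995393 0.26672517 0.026     ]
[0.54391729 0.0768838  0.026     ]
[0.47240976 0.08198355 0.026     ]
[0.49981409 0.27341635 0.026     ]
{'fx': 371.64829954431775, 'fy': 371.64829954431775, 'cx': 320.6733736667679, 'cy': 237.69069725033876, 'position': array([ 0.5357747 , -0.23552144,  0.44298793]), 'orientation': array([-1.63846711e+01, -1.11163131e-02,  1.79923141e+02]), 'shot': 3}
2.9417 [ 0.53471317 -0.15786066  0.2597809 ] [ 1.79973459e+02 -4.66020099e-03 -9.00898647e+01] [ 2.10695450e-01  1.33629671e+01 -3.47417286e+00  4.72272897e-03
 -7.31894253e+01 -3.01928126e-01] [-0.0665671   0.00486141 -0.47911478]
```

View pics/w0.png

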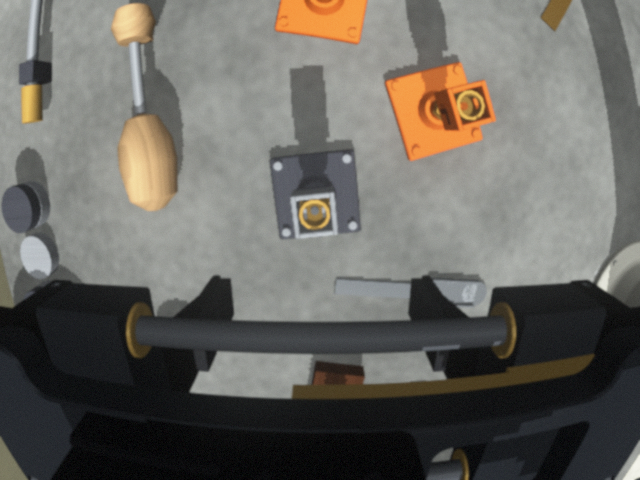

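```bash
python3 - <<'E'
from h import *
import pickle
P={}
for n,pos in dict(A=(0.535,-0.08,0.16),B=(0.535,-0.14,0.21),D=(0.515,0.13,0.21),C=(0.515,0.196,0.16)).items():
    env.goto(list(pos),[180,0,-90]); env.dwell(.15)
    P[n]=env.grab_frame("wrist")
pickle.dump(P,open("P.pkl","wb"))
tiles=[]
off={}
for n,X in dict(A=(.537,-.158,.09),B=(.537,-.158,.09),C=(.516,.118,.05),D=(.516,.118,.05)).items():
    u,v=proj(P[n],X,1); u0,v0=int(u)-66,int(v)-50; off[n]=(u0,v0)
    im=cv2.copyMakeBorder(P[n]["image"],100,100,100,100,cv2.BORDER_CONSTANT)[v0+100:v0+200,u0+100:u0+232]
    im=cv2.resize(im,(396,300),interpolation=cv2.INTER_CUBIC)
    cv2.putText(im,n,(5,20),0,.7,(0,0,255),2); tiles.append(im)
print(off)
cv2.imwrite("pics/t1.png",np.vstack([np.hstack(tiles[:2]),np.hstack(tiles[2:])]))
print(env.read_state()["clock"])
E
```

```text
{'A': (255, 82), 'B': (252, 153), 'C': (255, 81), 'D': (255, 153)}
6.1917
```

View pics/t1.png

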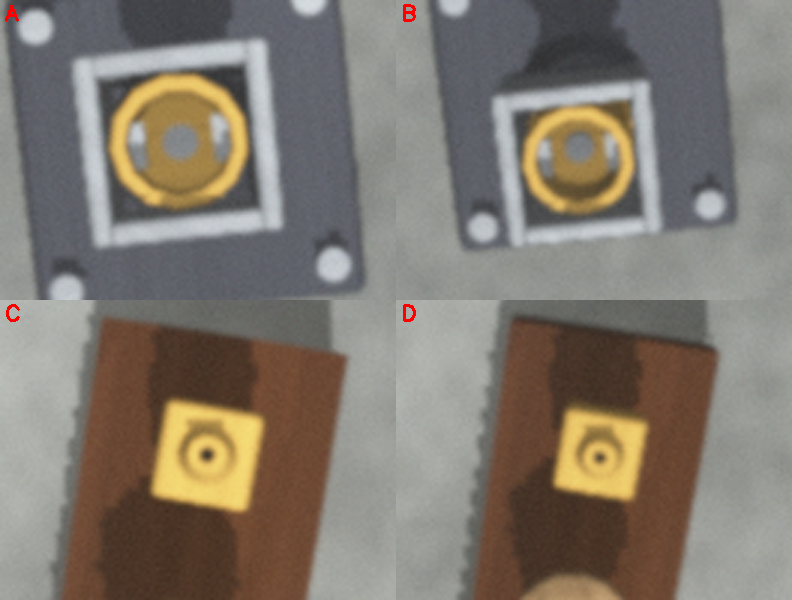

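```bash
python3 - <<'E'
from h import *
import pickle
P=pickle.load(open("P.pkl","rb")); off={'A':(255,82),'B':(252,153),'C':(255,81),'D':(255,153)}
f=lambda n,t:ray(P[n],((t[0]+.5)/3-.5+off[n][0],(t[1]+.5)/3-.5+off[n][1]),1)
def both(n1,c1,n2,c2):
    X=np.array([tri([f(n1,a),f(n2,b)])[0] for a,b in zip(c1,c2)]); 
    return X
sA=[(73,62),(265,39),(283,228),(96,247)];sB=[(96,97),(252,81),(266,229),(116,244)]
nC=[(169,99),(264,116),(247,211),(151,196)];nD=[(171,106),(253,122),(239,201),(158,188)]
def yaw(X):
    a=[]
    for i in range(4):
        d=X[(i+1)%4]-X[i]; a.append((np.degrees(np.arctan2(d[1],d[0]))+45)%90-45)
    return np.round(a,1),np.mean(a)
for l,n1,c1,n2,c2,zt in [("sleeve","A",sA,"B",sB,.12),("nozzle","C",nC,"D",nD,.054)]:
    X=both(n1,c1,n2,c2); print(l,X.round(4).tolist(),X.mean(0),yaw(X))
    zz=X.mean(0)[2]
    for n,c in((n1,c1),(n2,c2)):
        Y=np.array([atz(f(n,t),zz) for t in c]); print(n,Y.mean(0),yaw(Y),[np.linalg.norm(Y[(i+1)%4]-Y[i]).round(4) for i in range(4)])
print("ring",tri([f("A",(179,140)),f("B",(183,160))]), "cone",tri([f("C",(207,155)),f("D",(203,157))]))
for c in [(270,157),(354,150),(361,232),(279,240)]: pass
E
```

```text
sleeve [[0.5633, -0.1773, 0.1143], [0.5243, -0.1815, 0.1167], [0.5201, -0.1424, 0.1132], [0.5591, -0.1386, 0.1138]] [ 0.54169749 -0.15993775  0.11448893] (array([6.2, 6. , 5.7, 6.3]), np.float64(6.054646852701769))
A [ 0.54165782 -0.1600307   0.11448893] (array([6.6, 5.6, 5.8, 6.4]), np.float64(6.088258201502249)) [np.float64(0.0394), np.float64(0.0394), np.float64(0.0388), np.float64(0.0389)]
B [ 0.5416837  -0.16000679  0.11448893] (array([5.7, 5.9, 5.9, 6.4]), np.float64(5.986719864271329)) [np.float64(0.0394), np.float64(0.0387), np.float64(0.0391), np.float64(0.0388)]
nozzle [[0.5246, 0.1037, 0.0496], [0.4997, 0.1083, 0.0527], [0.5039, 0.1331, 0.054], [0.529, 0.1292, 0.0527]] [0.51430832 0.11855904 0.0522373 ] (array([-10.3,  -9.8,  -8.8,  -9.9]), np.float64(-9.695208134270441))
C [0.51443371 0.11861141 0.0522373 ] (array([-10.2,  -9.8,  -9. , -10.6]), np.float64(-9.902267757903326)) [np.float64(0.0249), np.float64(0.0253), np.float64(0.0252), np.float64(0.0258)]
D [0.51410951 0.1186148  0.0522373 ] (array([-11.3,  -9.4,  -9.5,  -9.3]), np.float64(-9.864603903366437)) [np.float64(0.0258), np.float64(0.0255), np.float64(0.0258), np.float64(0.0263)]
ring (array([ 0.5416156 , -0.16069839,  0.11326606]), [np.float64(7.366351581600844e-05), np.float64(7.366351581568857e-05)]) cone (array([0.51474622, 0.11851393, 0.05670113]), [np.float64(8.788529417940855e-05), np.float64(8.788529417923997e-05)])
```

```bash
cat >>h.py <<'E'
AX=np.array([0.5417,-0.1602]); YAW=6.05
def st(l=""):
    s=env.read_state(); print(l,"t%.2f"%s["clock"],"pos",np.round(s["position"],4),"rot",np.round(s["tool_rot"],2),"F",np.round(s["force"],2),"M",np.round(s["wrist_torque"],3),"op %.3f ff %.1f"%(s["opening"],s["finger_force"]),flush=True); return s
E
python3 - <<'E'
from h import *
R=[180,0,YAW-90]
env.goto([*AX,0.16],R); env.gripper_to(0.0,30)
env.move_straight([*AX,0.137],rate=.05); env.dwell(.2); st("free")
print(env.move_straight([*AX,0.107],rate=.015,force_limit=8)); env.dwell(.2); st("touch")
env.move_straight([*AX,0.160],rate=.1); st()
E
```

```text
free t9.87 pos [ 0.542  -0.1602  0.1374] rot [-1.7996e+02 -1.0000e-02 -8.3950e+01] F [-0.2  -0.47  0.5 ] M [-0.023  0.097  0.004] op 0.006 ff 0.0
False
touch t12.22 pos [ 0.5417 -0.1602  0.107 ] rot [-180.      0.    -83.95] F [-0.56 -0.67  0.17] M [ 0.02   0.063 -0.021] op 0.004 ff 0.0
 t12.90 pos [ 0.5412 -0.16    0.1595] rot [ 1.7995e+02  3.0000e-02 -8.3960e+01] F [0.35 0.28 0.51] M [ 0.027  0.122 -0.021] op 0.005 ff 0.0
```

```bash
python3 - <<'E'
from h import *
a=np.radians(YAW-90); C=AX+.007*np.array([np.cos(a),np.sin(a)])
env.move_straight([*C,0.130],rate=.08); env.dwell(.1); st("free")
print(env.move_straight([*C,0.105],rate=.015,force_limit=8)); st("touch"); env.dwell(.1); st()
env.move_straight([*C,0.150],rate=.15); st()
E
```

```text
free t13.53 pos [ 0.5429 -0.1672  0.1304] rot [-1.7995e+02 -2.0000e-02 -8.3940e+01] F [ 0.9   0.84 -0.01] M [-0.027  0.025  0.013] op 0.005 ff 0.0
False
touch t15.35 pos [ 0.5425 -0.1672  0.1051] rot [-179.99   -0.    -83.95] F [ 0.03  0.27 -0.3 ] M [-0.016  0.094  0.026] op 0.007 ff 0.0
 t15.45 pos [ 0.5425 -0.1672  0.1051] rot [-179.99   -0.    -83.95] F [ 0.13 -0.29 -0.34] M [0.008 0.054 0.03 ] op 0.004 ff 0.0
 t15.90 pos [ 0.5423 -0.167   0.1499] rot [-1.7997e+02  3.0000e-02 -8.3970e+01] F [-1.12 -0.33 -0.98] M [0.011 0.089 0.06 ] op 0.007 ff 0.0
```

```bash
python3 - <<'E'
from h import *
p=env.grab_frame("wrist"); q=env.grab_frame("scene")
u,v=map(int,proj(q,(.542,-.16,.12),0)); print(u,v)
a=p["image"]; b=cv2.resize(q["image"][v-60:v+60,u-60:u+60],(480,480),interpolation=cv2.INTER_CUBIC)
im=np.hstack([a,b]); im=cv2.resize(im,(800,int(480*800/1120))); cv2.imwrite("pics/t2.png",im)
E
```

```text
272 194
```

View pics/t2.png

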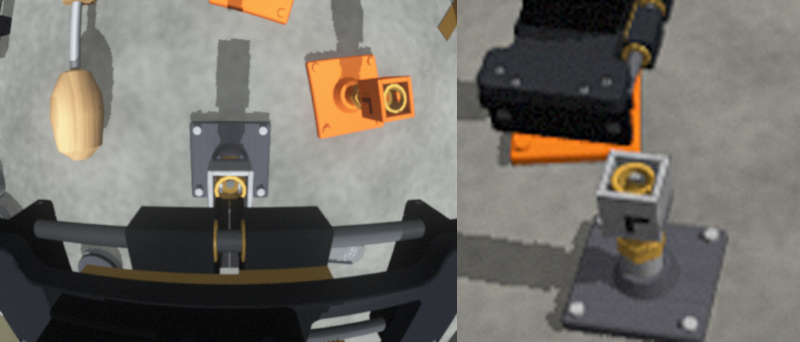

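```bash
python3 - <<'E'
from h import *
p=env.grab_frame("wrist"); q=env.grab_frame("scene"); s=st()
k=800/1120
for X in [(.542,-.160,.1145),(.542,-.167,.15),(.542,-.167,.169),(.542,-.167,.22),(.6418,-.16,.22)]:
    u,v=proj(q,X,0); w=proj(p,X,1); print(X,"crop",((u-212)*4+640)*k,(v-134)*4*k,"wrist",w[0]*k,w[1]*k, "raw",u,v,w)
b=cv2.resize(q["image"][90:270,180:420],(800,600),interpolation=cv2.INTER_CUBIC); cv2.imwrite("pics/t3.png",b)
E
```

```text
t16.10 pos [ 0.5416 -0.1671  0.1487] rot [ 1.7986e+02  3.0000e-02 -8.3960e+01] F [ 1.08 -0.13 -0.17] M [0.027 0.08  0.046] op 0.002 ff 0.0
(0.542, -0.16, 0.1145) crop 629.9519139481106 177.31980412985885 wrist 228.78516788614073 192.51594927600541 raw 272.4831698818387 196.0619314454506 (np.float64(320.299235040597), np.float64(269.52232898640756))
(0.542, -0.167, 0.15) crop 614.0846768997275 137.17766231309562 wrist 229.82525555874963 201.15353893119425 raw 266.9296369149046 182.01218180958347 (np.float64(321.75535778224946), np.float64(281.6149545036719))
(0.542, -0.167, 0.169) crop 610.9361637649606 115.63430993121537 wrist 229.95936598755858 212.16553504608544 raw 265.8276573177362 174.47200847592538 (np.float64(321.943112382582), np.float64(297.0317490645196))
(0.542, -0.167, 0.22) crop 601.8172541143144 53.23918069604588 wrist 230.47955420011192 255.23623419948024 raw 262.63603894001005 152.63371324361606 (np.float64(322.6713758801567), np.float64(357.33072787927233))
(0.6418, -0.16, 0.22) crop 551.3055493612505 181.99302506005364 wrist 57.695903910831014 238.51476998978285 raw 244.9569422764377 197.69755877101878 (np.float64(80.77426547516342), np.float64(333.920677985696))
```

View pics/t3.png

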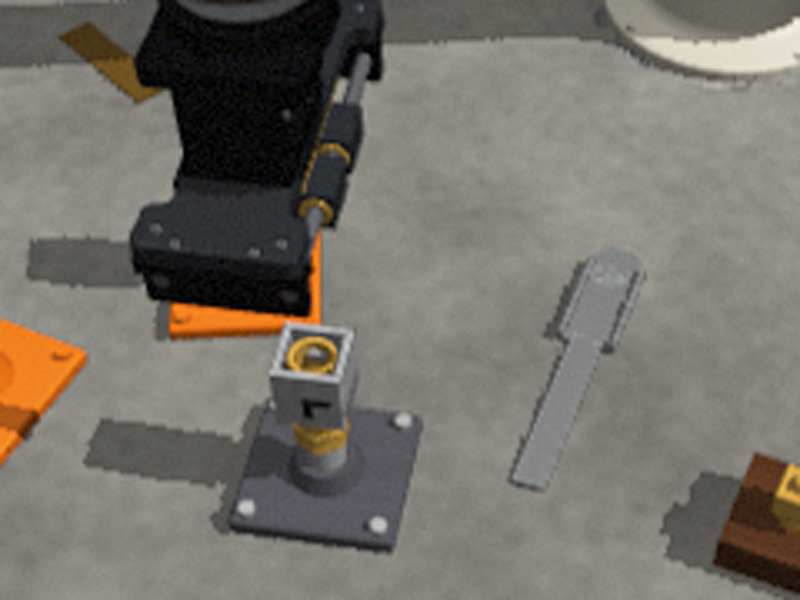

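```bash
python3 - <<'E'
from h import *
a=np.radians(YAW-90); C=AX+.0135*np.array([np.cos(a),np.sin(a)])
env.move_straight([*C,0.132],rate=.08); env.dwell(.1); st("free")
print(env.move_straight([*C,0.104],rate=.015,force_limit=3)); s=st("touch1")
z=s["position"][2]
print(env.move_straight([*C,z-.012],rate=.012,force_limit=7)); env.dwell(.1); st("touch2")
p=env.grab_frame("wrist"); u,v=map(int,proj(p,(.5417,-.16,.115),1)); cv2.imwrite("pics/t4.png",cv2.resize(p["image"][v-75:v+75,u-100:u+100],(800,600),interpolation=cv2.INTER_CUBIC))
env.move_straight([*C,0.150],rate=.15); st()
E
```

```text
free t16.59 pos [ 0.5433 -0.1737  0.132 ] rot [ 1.800e+02 -1.000e-02 -8.395e+01] F [ 0.43  0.69 -0.23] M [0.006 0.083 0.026] op 0.007 ff 0.0
False
touch1 t18.61 pos [ 0.5432 -0.1737  0.1041] rot [-179.99   -0.    -83.95] F [ 0.27 -0.14  0.44] M [ 0.019  0.06  -0.01 ] op 0.006 ff 0.0
False
touch2 t19.85 pos [ 0.5433 -0.1737  0.0924] rot [-1.7998e+02 -1.0000e-02 -8.3950e+01] F [-1.31 -0.12  5.36] M [-0.11   0.379  0.01 ] op 0.007 ff 2.5
 t20.43 pos [ 0.5423 -0.1732  0.1488] rot [ 1.7992e+02  7.0000e-02 -8.3980e+01] F [-0.42 -1.05  0.46] M [ 0.037  0.111 -0.041] op 0.008 ff 0.0
```

View pics/t4.png

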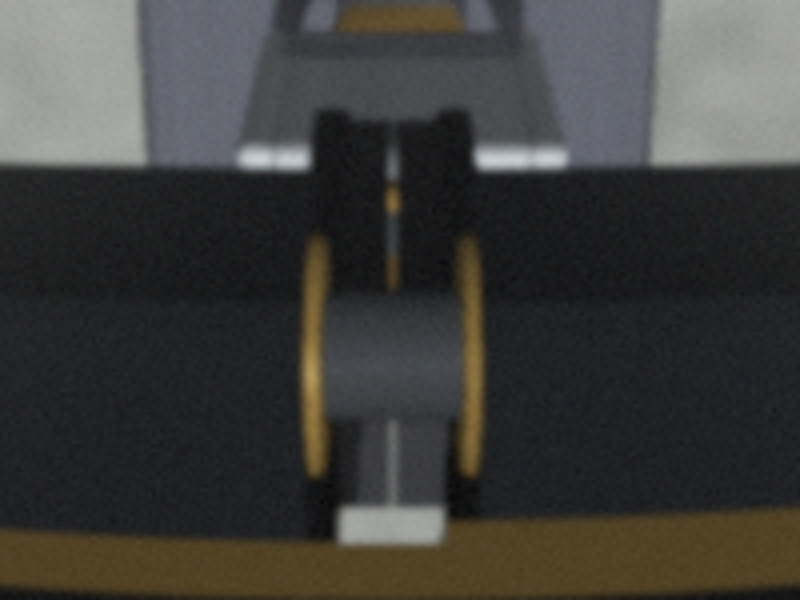

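```bash
python3 - <<'E'
from h import *
import pickle
A=pickle.load(open("P.pkl","rb"))["A"]
# camera relative to tool from A (tool at .535,-.08,.16 rot 180,0,-90)
Rt=Ro.from_euler("xyz",[180,0,-90],degrees=True); o=Rt.inv().apply(np.array(A["position"])-[.535,-.08,.16]); Rc=Rt.inv()*Ro.from_euler("xyz",A["orientation"],degrees=True)
T=np.array([.5433,-.1737,.0924]); R2=Ro.from_euler("xyz",[180,0,-83.95],degrees=True)
p=dict(A); p["position"]=T+R2.apply(o); p["orientation"]=(R2*Rc).as_euler("xyz",degrees=True); print(o,p["position"])
c=np.array(proj(p,(.5417,-.16,.115),1)).astype(int)
F=lambda X:np.round((np.array(proj(p,X,1))-c+[100,75])*4)
print("TCP",F(T))
xd=np.array([np.cos(np.radians(-83.95)),np.sin(np.radians(-83.95)),0])
for b in (0,.005,.01,.015,.02): print(b,"outer edge",F(T+[0,0,b]+.0095*xd),"mid",F(T+[0,0,b]))
for z in (.09,.095,.1,.105,.11,.115): 
    e=np.array([*AX,z])+.02*xd; yd=np.array([-xd[1],xd[0],0])*.02; print(z,F(e+yd),F(e-yd))
E
```

```text
[ 0.07877876 -0.00175531 -0.18521173] [ 0.55334852 -0.25185498  0.27761173]
TCP [398. 131.]
0 outer edge [399.  66.] mid [398. 131.]
0.005 outer edge [399.  79.] mid [399. 146.]
0.01 outer edge [399.  93.] mid [399. 162.]
0.015 outer edge [400. 108.] mid [399. 178.]
0.02 outer edge [400. 124.] mid [400. 195.]
0.09 [252.  81.] [547.  80.]
0.095 [249.  94.] [551.  94.]
0.1 [246. 108.] [555. 108.]
0.105 [242. 123.] [559. 123.]
0.11 [238. 139.] [564. 139.]
0.115 [235. 155.] [568. 155.]
```

```bash
python3 - <<'E'
from h import *
p=dict(fx=371.648,fy=371.648,cx=320.673,cy=237.69,position=np.array([.5357747,-.23552144,.44298793]),orientation=[-16.3847,-.0111,179.923])
for t in (0,.01,.0175,.025):
  print(t,[np.round(proj(p,(.5347+sx*.0435,-.1579+dy,.2598+t),1)) for sx in(1,-1) for dy in (-.0095,.0095)])
im=cv2.imread("pics/w0.png"); cv2.imwrite("pics/t5.png",cv2.resize(im[240:400,100:340],(720,480),interpolation=cv2.INTER_CUBIC))
E
```

```text
0 [array([241., 263.]), array([244., 296.]), array([404., 263.]), array([402., 295.])]
0.01 [array([237., 270.]), array([240., 304.]), array([408., 270.]), array([405., 303.])]
0.0175 [array([234., 276.]), array([237., 310.]), array([412., 275.]), array([408., 310.])]
0.025 [array([231., 282.]), array([234., 317.]), array([415., 281.]), array([411., 317.])]
```

View pics/t5.png

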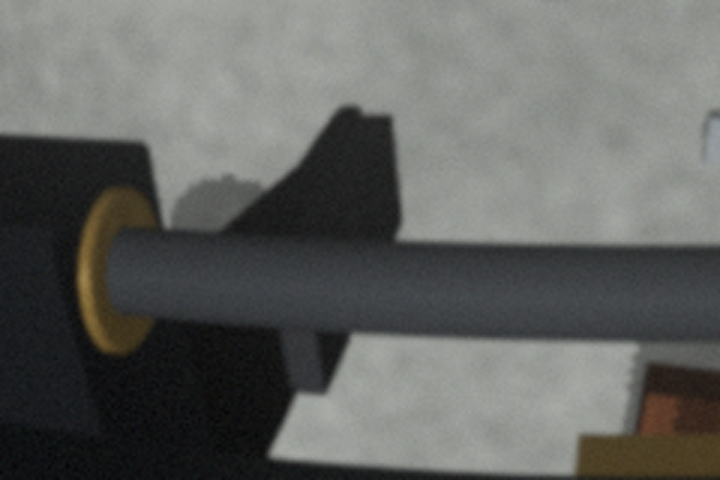

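```bash
python3 - <<'E'
from h import *
R=[180,0,YAW-90]; z=.0825
env.gripper_to(0.7); env.goto([*AX,0.125],R)
print(env.move_straight([*AX,z],rate=.08,force_limit=6)); st("down")
env.gripper_to(0.0,35); env.dwell(.1); st("grip")
print(env.move_straight([*AX,z-.0145],rate=.03,force_limit=14)); st("pull"); env.dwell(.2); s=st("pull")
E
```

```text
False
down t22.56 pos [ 0.5422 -0.1604  0.0829] rot [-1.7996e+02 -2.0000e-02 -8.3940e+01] F [-1.35 -0.21 -0.07] M [0.025 0.144 0.006] op 0.699 ff 0.0
grip t23.18 pos [ 0.5413 -0.1603  0.0828] rot [179.96  -0.   -83.94] F [-3.13  0.29  3.58] M [ 0.023  0.894 -0.011] op 0.454 ff 35.0
True
pull t23.67 pos [ 0.5413 -0.1605  0.07  ] rot [ 1.7992e+02 -5.0000e-02 -8.3890e+01] F [-3.64  1.4   5.79] M [0.478 0.597 0.023] op 0.457 ff 35.0
pull t23.87 pos [ 0.5413 -0.1605  0.0701] rot [ 1.7993e+02 -6.0000e-02 -8.3890e+01] F [-1.78  1.69  7.26] M [ 0.454  0.607 -0.04 ] op 0.454 ff 35.0
```

```bash
python3 - <<'E'
from h import *
C=[.5413,-.1604]; zp=.0699
for d in (10,20,28,33):
    env.goto([*C,zp],[180,0,YAW-90-d]); st(d)
env.move_straight([*C,zp+.003],rate=.02); st("up")
env.gripper_to(0.7); st("open")
env.move_straight([*C,.125],rate=.12)
p=env.grab_frame("wrist"); q=env.grab_frame("scene"); st()
u,v=map(int,proj(q,(.5413,-.16,.10),0)); b=cv2.resize(q["image"][v-40:v+40,u-40:u+40],(480,480),interpolation=cv2.INTER_CUBIC)
u,v=map(int,proj(p,(.5413,-.16,.11),1)); v=min(v,420);a=cv2.resize(p["image"][v-60:v+60,u-40:u+40],(320,480),interpolation=cv2.INTER_CUBIC)
cv2.imwrite("pics/t6.png",np.hstack([a,b]))
E
```

```text
10 t24.16 pos [ 0.5413 -0.1604  0.0705] rot [-1.800e+02 -1.000e-02 -9.395e+01] F [-2.28  0.6   5.54] M [0.187 1.06  0.057] op 0.451 ff 35.0
20 t24.45 pos [ 0.5413 -0.1604  0.0704] rot [-1.8000e+02 -1.0000e-02 -1.0396e+02] F [-2.8   1.11  5.87] M [ 0.205  1.016 -0.057] op 0.455 ff 35.0
28 t24.71 pos [ 0.5412 -0.1604  0.0704] rot [-1.8000e+02 -1.0000e-02 -1.1196e+02] F [-2.23  0.55  5.37] M [0.214 1.001 0.009] op 0.460 ff 35.0
33 t24.96 pos [ 0.5413 -0.1604  0.0705] rot [-1.7999e+02 -1.0000e-02 -1.1695e+02] F [-2.37  1.03  5.5 ] M [ 0.246  0.995 -0.007] op 0.455 ff 35.0
up t25.26 pos [ 0.5412 -0.1604  0.0726] rot [ 179.99   -0.   -116.96] F [-1.54  0.03  1.43] M [-0.035  0.496 -0.01 ] op 0.456 ff 35.0
open t25.95 pos [ 0.5413 -0.1604  0.0729] rot [-179.99    0.   -116.95] F [-0.52  0.51 -0.02] M [-0.027 -0.013 -0.016] op 0.699 ff 0.0
 t26.63 pos [ 0.5404 -0.1603  0.1238] rot [ 1.7987e+02 -4.0000e-02 -1.1696e+02] F [-0.01  0.3   0.15] M [ 0.086  0.077 -0.03 ] op 0.701 ff 0.0
```

View pics/t6.png

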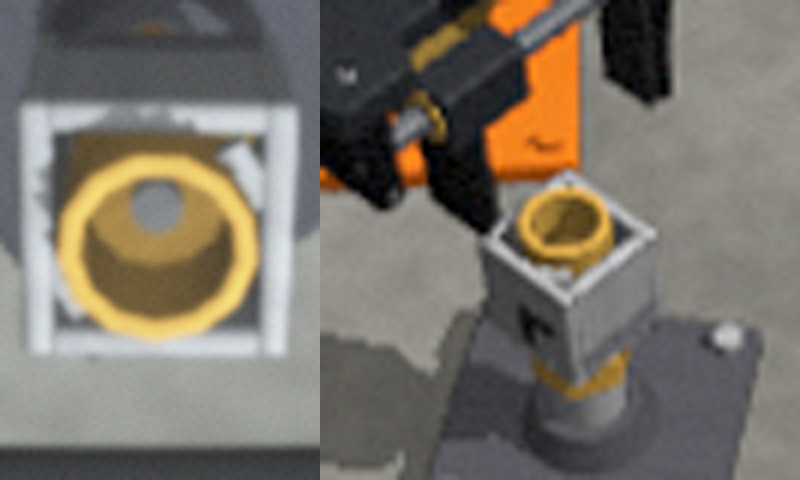

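```bash
python3 - <<'E'
from h import *
N=[.5144,.1186]; y=-99.8
env.move_straight([.541,-.16,.15],rate=.2)
env.gripper_to(0.55)
env.goto([*N,.09],[180,0,y])
print(env.move_straight([*N,.022],rate=.08,force_limit=5)); st("down")
env.gripper_to(0.0,30); st("grip")
env.move_straight([*N,.10],rate=.1); s=st("lift")
p=env.grab_frame("wrist"); X=np.array(s["position"])+[0,0,.02]; u,v=map(int,proj(p,X,1)); print(u,v)
np.save("wn.npy",p["image"])
E
```

```text
False
down t29.58 pos [0.5149 0.1188 0.0224] rot [-1.7995e+02  3.0000e-02 -9.9790e+01] F [ 0.34 -0.68  0.42] M [ 0.039  0.124 -0.045] op 0.547 ff 0.0
grip t30.12 pos [0.5145 0.1187 0.0222] rot [-1.7999e+02  1.0000e-02 -9.9800e+01] F [-0.47  0.    2.44] M [ 0.068  0.265 -0.008] op 0.293 ff 30.0
lift t31.05 pos [0.5138 0.1183 0.0993] rot [ 1.7992e+02 -5.0000e-02 -9.9810e+01] F [ 0.04  0.03 -1.76] M [ 0.007  0.067 -0.045] op 0.295 ff 30.0
323 296
```

```bash
python3 - <<'E'
from h import *
C=[.5413,-.1604]; R=[180,0,YAW-90]
env.move_straight([.5144,.1186,.150],rate=.2)
env.goto([*C,.155],R); env.dwell(.2); st("above")
r=env.move_straight([*C,.130],rate=.05,force_limit=5); print(r); st("mouth")
if not r:
    r=env.move_straight([*C,.100],rate=.012,force_limit=13); print(r); st("stop"); env.dwell(.15); st("hold")
E
```

```text
above t32.78 pos [ 0.5415 -0.1592  0.155 ] rot [180.     0.   -83.85] F [-0.43  0.66 -0.38] M [-0.027  0.085  0.033] op 0.297 ff 30.0
False
mouth t33.43 pos [ 0.5414 -0.1605  0.1299] rot [ 1.7999e+02 -1.0000e-02 -8.3950e+01] F [-0.54  0.49 -1.46] M [-0.013  0.034  0.068] op 0.291 ff 30.0
True
stop t35.10 pos [ 0.5414 -0.1606  0.1099] rot [-1.7999e+02 -6.0000e-02 -8.3900e+01] F [-0.29  1.56  4.8 ] M [0.34  0.344 0.016] op 0.297 ff 30.0
hold t35.25 pos [ 0.5415 -0.1606  0.1099] rot [-1.7999e+02 -6.0000e-02 -8.3890e+01] F [-1.54  0.43  4.88] M [0.332 0.374 0.013] op 0.296 ff 30.0
```

```bash
python3 - <<'E'
from h import *
C=[.5413,-.1606]
st()
r=env.move_straight([*C,.100],rate=.008,force_limit=11); print(r); st("stop"); env.dwell(.1); st("hold")
E
```

```text
t35.25 pos [ 0.5415 -0.1606  0.1099] rot [-1.7999e+02 -6.0000e-02 -8.3890e+01] F [-1.54  0.43  4.88] M [0.332 0.374 0.013] op 0.296 ff 30.0
True
stop t35.71 pos [ 0.5415 -0.1607  0.1099] rot [ 1.7998e+02 -1.0000e-01 -8.3850e+01] F [-1.61  2.15  5.11] M [0.512 0.386 0.008] op 0.292 ff 30.0
hold t35.81 pos [ 0.5414 -0.1607  0.1099] rot [ 1.7998e+02 -1.0000e-01 -8.3840e+01] F [-1.12  1.2   5.11] M [ 0.529  0.347 -0.06 ] op 0.297 ff 30.0
```

```bash
python3 - <<'E'
from h import *
C=[.5413,-.1604]
env.gripper_to(0.7); s=st("rel")
env.move_straight([*C,.150],rate=.2)
env.goto([*C,.150],[180,0,YAW-90-33])
r=env.move_straight([*C,.081],rate=.08,force_limit=5); print(r); st("down")
assert not r
env.gripper_to(0.0,35); env.dwell(.1); st("grip")
r=env.move_straight([*C,.0765],rate=.02,force_limit=13); print(r); s=st("pull"); env.dwell(.1); st()
E
```

```text
rel t36.68 pos [ 0.5411 -0.1608  0.1094] rot [ 1.7993e+02 -9.0000e-02 -8.3860e+01] F [0.45 0.78 0.54] M [-0.011  0.135  0.008] op 0.694 ff 0.0
False
down t38.66 pos [ 0.5418 -0.1605  0.0816] rot [-1.7993e+02  2.0000e-02 -1.1694e+02] F [-0.16  0.3  -0.54] M [-0.004  0.053  0.014] op 0.699 ff 0.0
grip t39.29 pos [ 0.5412 -0.1604  0.0812] rot [ 1.7999e+02 -1.0000e-02 -1.1695e+02] F [-1.48  1.05  2.27] M [0.17  0.363 0.025] op 0.444 ff 35.0
True
pull t39.57 pos [ 0.5412 -0.1605  0.0786] rot [ 1.800e+02 -6.000e-02 -1.169e+02] F [-1.52  1.86  6.53] M [0.534 0.601 0.039] op 0.451 ff 35.0
 t39.67 pos [ 0.5412 -0.1605  0.0786] rot [-1.800e+02 -5.000e-02 -1.169e+02] F [-1.37  2.11  6.3 ] M [0.508 0.618 0.033] op 0.446 ff 35.0
```

```bash
python3 - <<'E'
from h import *
C=[.5413,-.1604]
for d in (23,13,5,0):
    env.goto([*C,.0784],[180,0,YAW-90-d]); s=st(d)
env.move_straight([*C,s["position"][2]+.005],rate=.02); st("up")
env.gripper_to(0.7); st("open"); env.dwell(.2)
env.move_straight([*C,.150],rate=.15)
env.goto([.45,.0,.25],[180,0,YAW-90]); st()
q=env.grab_frame("scene"); t=env.grab_frame("top")
u,v=map(int,proj(q,(.5413,-.16,.10),0)); a=cv2.resize(q["image"][v-35:v+45,u-40:u+40],(480,480),interpolation=cv2.INTER_CUBIC)
b=cv2.resize(t["image"][:,120:560],(320,349)); b=cv2.copyMakeBorder(b,0,131,0,0,cv2.BORDER_CONSTANT)
cv2.imwrite("pics/t7.png",np.hstack([a,b]))
E
```

```text
23 t39.96 pos [ 0.5413 -0.1604  0.0792] rot [-1.7999e+02 -2.0000e-02 -1.0691e+02] F [-2.67  0.99  5.29] M [0.393 0.82  0.003] op 0.451 ff 35.0
13 t40.25 pos [ 0.5413 -0.1605  0.0792] rot [-1.7999e+02 -2.0000e-02 -9.6910e+01] F [-1.87  0.47  6.53] M [0.377 0.827 0.046] op 0.453 ff 35.0
5 t40.51 pos [ 0.5413 -0.1605  0.0793] rot [-1.7999e+02 -2.0000e-02 -8.8910e+01] F [-2.03  1.16  5.41] M [ 0.397  0.825 -0.019] op 0.450 ff 35.0
0 t40.76 pos [ 0.5413 -0.1605  0.0792] rot [-1.7999e+02 -2.0000e-02 -8.3910e+01] F [-2.29  2.03  6.34] M [0.383 0.901 0.009] op 0.450 ff 35.0
up t41.20 pos [ 0.5413 -0.1604  0.0845] rot [ 1.800e+02 -1.000e-02 -8.394e+01] F [-1.85  0.2   4.73] M [0.311 0.762 0.025] op 0.453 ff 35.0
open t41.90 pos [ 0.5414 -0.1604  0.0842] rot [-179.99   -0.    -83.95] F [ 1.06 -0.38  0.84] M [ 0.075  0.06  -0.031] op 0.698 ff 0.0
 t43.54 pos [ 4.498e-01 -3.000e-04  2.489e-01] rot [ 1.7989e+02 -2.0000e-02 -8.3950e+01] F [-0.57 -1.04 -0.45] M [-0.032  0.096  0.005] op 0.698 ff 0.0
```

View pics/t7.png

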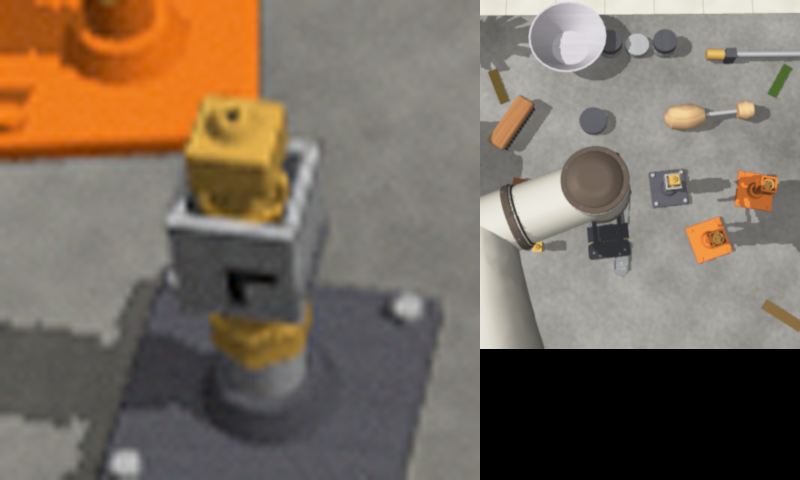

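```bash
python3 - <<'E'
from h import *
q=env.grab_frame("scene"); i0=cv2.imread("pics/scene0.png")
d=np.abs(q["image"].astype(int)-i0).max(2)
for z in (.145,.1175,.107,.0745,.064): print(z,np.round(proj(q,(.5413,-.16,z),0)), "front",np.round(proj(q,(.5613,-.158,z),0)))
for v in range(178,242,2): print(v,d[v,258:288:2].tolist())
E
```

```text
0.145 [271. 184.] front [268. 193.]
0.1175 [272. 195.] front [270. 203.]
0.107 [273. 198.] front [271. 207.]
0.0745 [274. 210.] front [272. 218.]
0.064 [275. 213.] front [273. 221.]
178 [7, 3, 4, 4, 4, 9, 10, 4, 4, 7, 4, 5, 2, 2, 7]
180 [5, 3, 9, 3, 4, 13, 11, 2, 13, 4, 8, 4, 11, 5, 5]
182 [2, 3, 5, 5, 42, 68, 50, 46, 59, 70, 75, 26, 4, 5, 8]
184 [11, 6, 2, 6, 48, 62, 59, 58, 44, 78, 102, 35, 3, 3, 3]
186 [3, 8, 3, 12, 75, 116, 50, 38, 53, 88, 98, 41, 3, 8, 4]
188 [7, 5, 3, 29, 94, 80, 94, 100, 103, 97, 92, 77, 4, 1, 6]
190 [3, 4, 7, 52, 110, 151, 154, 160, 151, 165, 101, 32, 7, 14, 3]
192 [3, 5, 7, 132, 94, 33, 90, 60, 35, 26, 17, 13, 6, 2, 2]
194 [3, 3, 2, 107, 74, 122, 49, 35, 69, 23, 43, 4, 2, 5, 5]
196 [3, 9, 13, 91, 77, 53, 54, 56, 89, 57, 65, 2, 3, 6, 6]
198 [6, 4, 39, 72, 36, 81, 61, 4, 18, 58, 25, 18, 6, 5, 8]
200 [4, 3, 8, 9, 13, 57, 24, 32, 4, 7, 19, 3, 11, 3, 7]
202 [10, 5, 8, 2, 3, 6, 9, 6, 4, 5, 1, 9, 4, 4, 8]
204 [5, 6, 4, 4, 4, 3, 1, 1, 2, 1, 3, 8, 5, 7, 5]
206 [1, 9, 5, 1, 5, 5, 2, 6, 4, 1, 6, 7, 1, 2, 8]
208 [5, 7, 6, 4, 3, 2, 3, 1, 6, 4, 1, 4, 11, 3, 2]
210 [10, 2, 5, 2, 7, 1, 4, 8, 3, 2, 9, 1, 7, 4, 2]
212 [8, 2, 5, 5, 9, 4, 3, 7, 4, 5, 3, 9, 9, 7, 4]
214 [7, 6, 6, 10, 5, 2, 6, 10, 8, 1, 8, 7, 11, 9, 4]
216 [3, 3, 6, 11, 6, 4, 3, 5, 3, 4, 5, 6, 5, 13, 3]
218 [6, 5, 6, 1, 5, 6, 1, 2, 1, 7, 3, 3, 10, 3, 6]
220 [3, 4, 6, 2, 1, 3, 4, 2, 4, 9, 6, 2, 10, 4, 5]
222 [6, 4, 3, 2, 2, 6, 3, 3, 2, 4, 7, 6, 6, 4, 6]
224 [2, 4, 6, 6, 3, 3, 8, 8, 5, 6, 5, 2, 3, 3, 6]
226 [2, 5, 5, 8, 2, 6, 4, 3, 3, 3, 10, 7, 7, 2, 9]
228 [6, 2, 5, 11, 6, 5, 4, 0, 5, 3, 5, 6, 9, 4, 4]
230 [5, 11, 6, 8, 5, 4, 4, 4, 2, 1, 5, 3, 7, 3, 5]
232 [2, 3, 5, 2, 2, 1, 4, 3, 4, 3, 5, 6, 3, 2, 3]
234 [2, 5, 6, 5, 4, 8, 9, 8, 4, 6, 3, 2, 4, 7, 1]
236 [1, 4, 1, 1, 6, 6, 4, 3, 5, 6, 4, 2, 7, 3, 1]
238 [5, 3, 1, 2, 3, 2, 4, 11, 4, 2, 2, 2, 4, 1, 4]
240 [2, 4, 7, 4, 3, 5, 3, 4, 2, 4, 3, 1, 5, 3, 1]
```

The sleeve's faces and lower rim look exactly as in the first picture, so it is fully up. The nozzle stands upright in the coupling.

```bash
python3 -c "
from workcell import env
print(env.close_job())"
```

```text
the job is handed in; nothing more can be done
None
```

The brass nozzle is seated upright in the steel post's coupling with the sleeve back fully up, and the job was handed in at about 44 s; each push stopped on a 13 N or lower change in force, and "fully home" and h (about 3 mm) come from the stop height and the camera rather than a clean touch reading.

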